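# Load the tube blow-off stand and hold its dead-man lever half way

### The arm

A 7-joint arm with a two-finger parallel gripper is mounted at the origin on a cart in front of the work surface, level with it; the furniture and walls round the work are solid. World frame = base frame: x ahead of the robot, y to its left, z up, the work surface at z = 0. Lengths are in m, angles in degrees, forces in N, time in s.
With the tool pointing down it reaches from about 0.425 to 0.875 m from the base axis. Payload 4.7 kg.
Tool frame: the origin (TCP) lies between the finger pads; the fingertips stand env.finger_overhang ahead of it and the grasp point (between the pads) lies 5 mm behind it (env.finger_overhang is the distance from the TCP to the fingertips, in m); z points along the fingers, y is the line along which they close (so a half turn about z gives the same grasp; the last joint's range is limited). The gripper opens to 87 mm and grips with 3 to 60 N. Pads are 19 mm wide; open, the fingers measure 117 mm over their backs; the gripper's body (75 mm by 190 mm) begins 51 mm behind the grasp point.
Start: joints at [64.807, 18.392, -4.016, 83.108, 1.295, 78.541, -3.26], TCP at [0.285, -0.584, 0.237] pointing down, gripper open.
Joint ranges: [-163.93, 163.93], [-17.29, 119.83], [-79.2, 71.16], [3.27, 140.29], [-89.18, 269.18], [5.43, 117.66], [-154.24, 154.24]. Speed limits (degrees/s): [147.25, 147.25, 180, 180, 180, 180, 180].

### API

Orientations are given as [roll, pitch, yaw] about the fixed x, y, z axes, in that order (R = Rz(yaw) Ry(pitch) Rx(roll)).
In Python, from cell import telemetry, eyes, env, models gives the robot as it stands. The module is installed in compiled form; this text tells all that it offers.
- The arm moves only by the tool drive_tool, never from a script. Its arguments are lists of equal length, an entry for each row: "angular": the turn, a rotation vector about the tool's x, y, z in rad, a list of three; "delta_pos": the shift along the tool's x, y, z in cm, a list of three; "gripper": the finger opening in cm, from 0 to 8.7. A call has 1 to 20 rows; each row shifts and turns the commanded pose from where the row before left it, along the tool's axes as they then stand; what a row does not reach is not made up. A row lasts 1/10 s, in which the tool goes at most 50 mm and 8.59 degrees, less where a joint would pass 70% of its speed; a pose out of reach is approached as far as the arm can. A call with a gripper value outside its range is refused whole. The fingers move at their own pace and stop on an object; "squeeze" is the grip in N (left out, the last holds). Time passes only in rows, so rows that do not move let the fingers close. It gives the time, the measured TCP pose, the force, the opening and the grip force at its end, in the units of the state.
- telemetry.get_obs(): the state, without advancing time (a new reading comes with each control period).
- eyes.read_camera(name): name is "scene" or "top"; returns a dict with "pixels" (420x560x3 uint8, red, green, blue), "mtx" (3x3 intrinsics, pixels), "origin" and "orientation" of the camera in the world. Camera axes: x right, y down, z forward; pixel columns grow to the right and rows downward; lengths in m; the calibration is good to about 2 mm. A picture is of the moment at which its call begins. There is no depth.
- env.sign_off(): hands the job in; it is judged then, once.
Trained networks look in a picture, given as the dict that the camera call returned (one of the last four; its "shot" number tells which), for a name from the list of things; names that differ only in an ending like _2 or _b are one class to them, and where a whole thing is asked for, a point or a joint stands for the part that bears it (a point fixed in the world has none). Each returns a list of dicts, best first, with "p" (0 to 1); they miss things now and then, are a little off and sometimes report something else, mostly with a low value. They report only what shows in the picture. A call takes as long as a camera call. They do not tell look-alikes from the thing itself.
- models.search_frame(picture, target): "centre" ([column, row] in pixels, amid what is visible of it).
- models.cut_out(picture, target): "pixels" (420x560 bool, what is visible of it) and "centre" ([column, row] in pixels, amid what is visible of it).
The state is a dict: "time_s": time; "qpos": joint angles; "joint_velocities": joint speeds; "effort": joint torques, N m; "tool_pos": TCP position; "tool_rot": TCP orientation; "force": force on the tool from outside, world axes, zero at the start; "wrist_torque": the same for the moment, N m; "grip_width": finger opening in m; "grasp_force": force on a finger pad.
Only numpy, scipy, OpenCV 4.12 (cv2) and the standard library are available. Lean on these libraries where they do the work, as an engineer would, in place of code of your own. Each camera call takes 0.05 s, during which the arm holds its last target. There are 200 camera calls.

### The job

Stand the round tube offcut upright on the round spigot of the blow-off stand and the square tube offcut on the square spigot, each right down on its flange, and let go of them. Only then press the black pad of the spring-loaded yellow dead-man lever down to half travel, so that the lever is level and its pointer is in the green of the scale, never down into the red, and keep it there: stay so for about three seconds and finish while still holding it pressed, with both tubes still seated. Leave the nut, the tape roll and the flat bar where they lie.

Things in the scene. Friction and masses are not known exactly. Their poses are not given: they have to be found in the camera images.
- round_tube_centre (a point): centre of the dark steel round tube offcut: outside diameter 34 mm, bore 27 mm clear, 75 mm high, open at both ends, about 0.16 kg. It stands upright on the bench at first; this point is on its axis, half-way up (37.5 mm above its lower end); z along the axis, up.
- square_tube_centre (a point): centre of the dark steel square tube offcut: 40 x 40 mm outside, bore 32 x 32 mm clear, 45 mm high, open at both ends, about 0.12 kg. It stands upright at first; this point is on its axis, half-way up (22.5 mm above its lower end); z up along the axis, x and y square to its outer faces (any quarter turn is the same).
- round_seat (a point): centre of the top of the round flange (diameter 50 mm) of the brass round spigot; the tube's lower end rests at this height, 15 mm above the bench. From here a pin of 20 mm diameter rises 30 mm, tapered at the top. z up, x and y along those of the stand. The two spigots may change places from run to run.
- square_seat (a point): centre of the top of the square flange (50 x 50 mm) of the brass square spigot, 15 mm above the bench; the tube's lower end rests here. From here a square pin 23 x 23 mm rises 22 mm, then one 17 x 17 mm 8 mm more. z up, x and y along the pin's faces and the stand's x and y: the tube must be turned square to them (any quarter turn). The spigots may change places.
- stand: grey base plate 190 x 220 x 12 mm fixed on the bench, place and yaw vary. Origin on the bench; x to the stand's back, y left; plate from x = -105 to 85 mm. Spigots at x 35, y +75 and -75 mm. Lever pivot at x 35, y 0, z 50 mm between cheeks (36 mm over all, 60 high); lever runs to -x. Scale 78 mm high at x -65, y 58: white, green (half way), red (lowest). Air fitting at the back, 38 mm high.
- pad (a point): round black rubber pad (diameter 42, 8 mm thick) on the front end of the yellow lever, 100 mm before its pivot: press it straight down. Origin at the centre of its top face, z its normal (tilted 0.2 rad at rest, upright at half travel). Top is about 82 mm above the bench at rest, 62 mm at half travel, 42 mm fully down.
- lever (a joint): turn of the dead-man lever: 0 released (front end up), 0.2 rad half travel (lever level), 0.4 rad the bottom stop; 0.01 rad is about 1 mm at the pad. The green of the scale is 0.12 to 0.28 rad, red is beyond that. A spring returns it to 0; at the pad it takes about 4 N to start, 8 N at half travel, 12 N at the stop.
- nut: bystander: steel hexagon nut 30 x 34 x 16 mm, lying flat; origin at the centre of its underside. Leave it.
- tape_roll: bystander: roll of black tape, diameter 57 mm, 19 mm high, lying flat; origin at the centre of its underside. Leave it.
- flat_bar: bystander: bright steel flat bar 30 x 110 x 10 mm, long along its y; origin at the centre of its underside. Leave it.
Mind the look-alikes: they are no part of the job. Of the things that look like the part that bears round_tube_centre, the smaller one is meant. What is shaped like the part that bears square_tube_centre but orange is not meant.

How it is judged (in metres and radians):
On the way, in this order (a step that is already met when the one before it is completed fails the run):
1. both tubes stand on their own spigots, let go, with the lever still released (horizontal distance between round_tube_centre and round_seat below 0.006 m and z of round_tube_centre in the frame of round_seat between 0.0335 and 0.0415 m and angle between each of round_tube_centre, square_tube_centre's own z axis and vertical below 0.09 rad and horizontal distance between square_tube_centre and square_seat below 0.008 m and z of square_tube_centre in the frame of square_seat between 0.0185 and 0.0265 m and value of joint lever below 0.04 rad and contact force between the fingers and round_tube below 0.5 N and contact force between the fingers and square_tube below 0.5 N), for 0.2 s.
2. the lever is held at half travel (pointer in the green) for two and a half seconds by pressing its pad, both tubes seated (horizontal distance between round_tube_centre and round_seat below 0.006 m and z of round_tube_centre in the frame of round_seat between 0.0335 and 0.0415 m and angle between each of round_tube_centre, square_tube_centre's own z axis and vertical below 0.09 rad and horizontal distance between square_tube_centre and square_seat below 0.008 m and z of square_tube_centre in the frame of square_seat between 0.0185 and 0.0265 m and value of joint lever between 0.12 and 0.28 rad and contact force between any of the fingers, the arm and lever above 2 N and horizontal distance between the grasp point and pad below 0.045 m), for 2.5 s.
At the end, for the whole second after the job is handed in: Each tube upright (0.09 rad) on its own spigot: round within 6 mm, square within 8 mm of the axis, lower end within 4 mm of the flange. The robot presses the pad with over 2 N, lever still, between 0.12 and 0.28 rad. Nut, tape roll and flat bar within 30 mm of where they lay (all of step 2 and velocity of joint lever between -0.1 and 0.1 rad/s and contact force between lever and anything else below 25 N and distance of each of nut, tape_roll, flat_bar from where it was at the start of the episode below 0.03 m); the arm keeps its last pose, push and grip.
It fails at once if the lever is pressed past the green, into the red (over 0.31 rad) (value of joint lever above 0.31 rad).
It fails at once if the lever is pressed (over 0.1 rad) before both tubes are seated (value of joint lever above 0.1 rad and not (horizontal distance between round_tube_centre and round_seat below 0.01 m and z of round_tube_centre in the frame of round_seat between 0.0295 and 0.0455 m and angle between each of round_tube_centre, square_tube_centre's own z axis and vertical below 0.2 rad and horizontal distance between square_tube_centre and square_seat below 0.012 m and z of square_tube_centre in the frame of square_seat between 0.0145 and 0.0305 m)).
It fails at once if the steel nut is moved by more than 30 mm (distance of nut from where it was at the start of the episode above 0.03 m).
It fails at once if the tape roll is moved by more than 30 mm (distance of tape_roll from where it was at the start of the episode above 0.03 m).
It fails at once if the flat bar is moved by more than 30 mm (distance of flat_bar from where it was at the start of the episode above 0.03 m).
It also fails if it takes over 69 s, if anything falls off the work surface, if the arm or the gripper's body presses on something with over 40 N, if the wrist force passes 120 N, or if a joint passes its speed limit or range.

## Working session

There is one attempt and no reset: what is moved stays moved. The work goes in short steps, Python scripts to look and compute and a tool call to move; the robot and the scene stay as the last step left them, time stands still between calls to the robot, and variables do not carry over. Pictures are saved under pics/ and viewed, at most 10 in all, crops included, and the job is handed in when it is done.

Besides the shell and the picture viewer there is one more tool, called after "Call:" by a JSON object that holds its "fn" and its "kwargs", one argument or row to a line. drive_tool: Moves the arm, as the interface text tells. Its arguments: {"type":"object","properties":{"angular":{"type":"array","items":{"type":"array","items":{"type":"number"}}},"delta_pos":{"type":"array","items":{"type":"array","items":{"type":"number"}}},"gripper":{"type":"array","items":{"type":"number"}},"squeeze":{"type":"number"}},"required":["angular","delta_pos","gripper"]}

```bash
mkdir -p pics
cat > h.py <<'E'
import numpy as np, cv2
from scipy.spatial.transform import Rotation as R
from cell import telemetry, eyes, env, models
def cam(n):
    return eyes.read_camera(n)
def rot(p):
    o=np.array(p["orientation"],float)
    if o.shape==(3,3): return o
    return R.from_euler('xyz',o,degrees=True).as_matrix()
def ray(p,uv,z):
    d=rot(p)@np.linalg.inv(np.array(p["mtx"]))@np.array([uv[0],uv[1],1.])
    o=np.array(p["origin"]); return o+d*(z-o[2])/d[2]
def proj(p,X):
    c=np.array(p["mtx"])@(rot(p).T@(np.array(X)-np.array(p["origin"]))); return c[:2]/c[2]
def save(p,n,crop=None,s=1):
    im=p["pixels"][...,::-1]
    if crop: a,b,c,d=crop; im=im[b:d,a:c]
    cv2.imwrite("pics/"+n,cv2.resize(im,None,fx=s,fy=s,interpolation=cv2.INTER_CUBIC))
E
python3 - <<'E'
from h import *
print(telemetry.get_obs(), env.finger_overhang)
ims=[]
for n in("scene","top"):
    p=cam(n); print(n,p["origin"],p["orientation"],p["mtx"]); save(p,n+"0.png",s=1.4)
    for t,z in(("round_tube_centre",.0375),("square_tube_centre",.0225),("round_seat",.015),("square_seat",.015),("stand",.012),("pad",.082),("nut",.008),("tape_roll",.01),("flat_bar",.005)):
        for d in models.search_frame(p,t)[:4]: print(t,np.round(d["centre"]),round(d["p"],2),ray(p,d["centre"],z).round(3))
E
```

```text
{'time_s': 0.0, 'qpos': array([64.80701626, 18.43706348, -4.01572056, 83.17512259,  1.29561014,
       78.5404172 , -3.25913699]), 'joint_velocities': array([-0.05802045, -0.02984288, -0.06615953, -0.06398159, -0.01527771,
        0.03014346,  0.00891782]), 'effort': array([-6.14733472e-04, -4.91293466e+01, -4.04393105e-01, -3.12529528e+01,
       -6.38757111e-02,  4.38136014e-02,  1.57384120e-04]), 'tool_pos': array([ 0.28467295, -0.58376102,  0.23548221]), 'tool_rot': array([-1.79892675e+02,  6.31737762e-03,  2.60039083e+01]), 'force': array([-0.49359091,  0.44730642, -0.24139726]), 'wrist_torque': array([ 0.08976318, -0.02327991,  0.0487719 ]), 'grasp_force': 0.0, 'grip_width': 0.08708556946077858} 0.014
scene [-0.14480627  0.68276945  0.80388273] [-126.37931431   -0.70069671 -138.60662004] [[403.00939107   0.         278.30989981]
 [  0.         403.00939107 207.81020508]
 [  0.           0.           1.        ]]
round_tube_centre [336. 202.] 0.67 [ 0.419 -0.256  0.037]
square_tube_centre [192. 299.] 0.81 [0.454 0.312 0.022]
square_tube_centre [216. 315.] 0.55 [0.374 0.308 0.022
[... 599 characters left out ...]
ntre [362. 244.] 0.6 [ 0.413 -0.262  0.038]
round_tube_centre [383. 235.] 0.59 [ 0.435 -0.319  0.038]
round_tube_centre [150. 232.] 0.32 [0.457 0.32  0.038]
round_tube_centre [148. 172.] 0.19 [0.628 0.33  0.038]
square_tube_centre [150. 233.] 0.6 [0.456 0.325 0.022]
square_tube_centre [156. 260.] 0.51 [0.38  0.309 0.022]
round_seat [360. 163.] 0.66 [ 0.644 -0.268  0.015]
round_seat [232. 173.] 0.6 [0.623 0.097 0.015]
square_seat [281. 182.] 0.72 [ 0.595 -0.043  0.015]
stand [254. 195.] 0.94 [0.559 0.033 0.012]
nut [233. 176.] 0.23 [0.615 0.095 0.008]
tape_roll [156. 177.] 0.8 [0.619 0.315 0.01 ]
tape_roll [284. 182.] 0.31 [ 0.593 -0.052  0.01 ]
flat_bar [363. 160.] 0.6 [ 0.655 -0.28   0.005]
```

View pics/scene0.png

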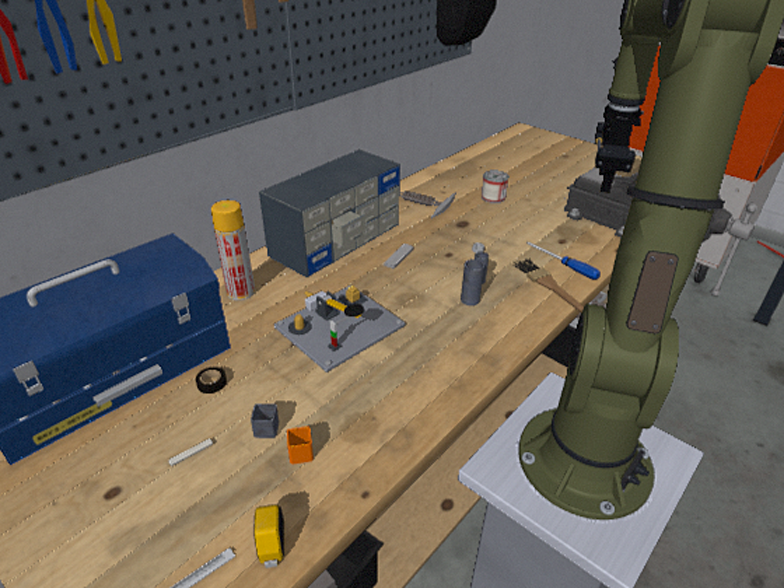

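View pics/top0.png

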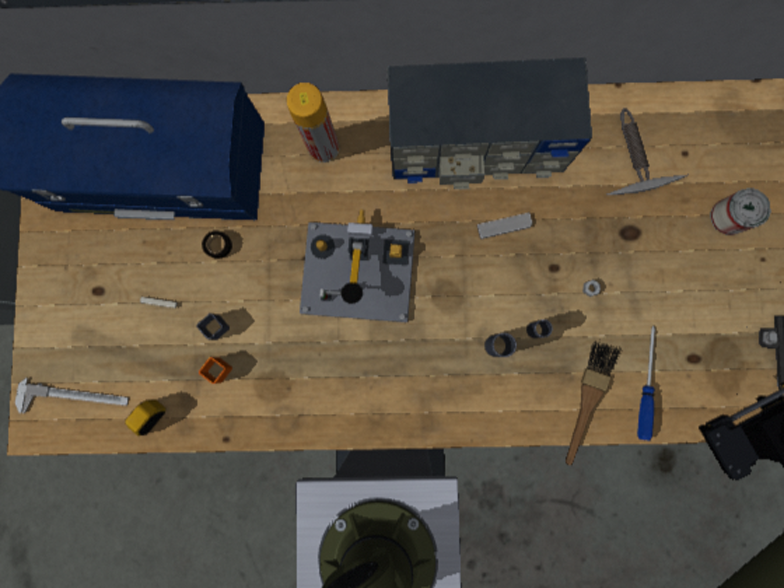

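The top picture shows the following, in native pixels:
- **Round tubes:** a larger one at (357,246) and a smaller one at (386,234), which is the one I want.
- **Square tubes:** a dark one at (152,233), which is the one I want, and an orange look-alike at (154,264).
- **Stand:** centre about (255,195), round spigot on the left at (230,174), square spigot on the right at (283,179).
- **Bystanders:** nut (423,205), bar (361,161), tape (155,174).

Next I'll measure these and take one close crop.

```bash
cat >> h.py <<'E'
def masks(p,t): return [(d["p"],d["pixels"].astype(np.uint8),d["centre"]) for d in models.cut_out(p,t)]
def outline(p,x,y,z0,z1,shape,s,yaw=0):
    a=np.arange(0,360,10) if shape=='r' else np.array([45,135,225,315])
    r=s/2 if shape=='r' else s/2*2**.5
    P=[proj(p,[x+r*np.cos(np.radians(k)+yaw),y+r*np.sin(np.radians(k)+yaw),z]) for k in a for z in(z0,z1)]
    return cv2.convexHull(np.array(P,np.float32))
def hullmask(h):
    m=np.zeros((420*4,560*4),np.uint8); cv2.fillConvexPoly(m,np.round(h*4+1.5).astype(int),1)
    return cv2.resize(m.astype(np.float32),(560,420),interpolation=cv2.INTER_AREA)
def fit(obs,x,y,z0,z1,shape,s,yaw=0):
    """obs: list of (picture,mask); maximise overlap"""
    from scipy.optimize import minimize
    f=lambda v:sum(np.abs(hullmask(outline(p,v[0],v[1],z0,z1,shape,s,v[2]if len(v)>2 else 0))-m).sum()/m.sum() for p,m in obs)
    v0=[x,y]+([yaw] if shape=='s' else [])
    sim=np.array([v0]*(len(v0)+1),float)
    for i in range(len(v0)): sim[i+1,i]+=[.012,.012,.3][i]
    o=minimize(f,v0,method='Nelder-Mead',options=dict(initial_simplex=sim,xatol=2e-4,fatol=1e-3)); return o.x,o.fun
E
python3 - <<'E'
from h import *
T=cam("top"); S=cam("scene")
M={}
for n,p in(("top",T),("scene",S)):
  for t in("round_tube_centre","square_tube_centre","stand"):
    for q,m,c in masks(p,t):
      if q<.15: continue
      M.setdefault((n,t),[]).append(m); x,y,w,h=cv2.boundingRect(m)
      print(n,t,round(q,2),np.round(c),m.sum(),(x,y,w,h))
def hole(m):
  cs,_=cv2.findContours(m,cv2.RETR_EXTERNAL,cv2.CHAIN_APPROX_NONE); o=np.zeros_like(m); cv2.drawContours(o,cs,-1,1,-1); return o
for m in M.get(("top","round_tube_centre"),[]):
  c=cv2.moments(m,True); u=(c['m10']/c['m00'],c['m01']/c['m00']); g=ray(T,u,.0375)
  for s,h in((.034,.075),(.045,.1)):
    print("round",np.round(u),s,fit([(T,hole(m))],g[0],g[1],0,h,'r',s))
for m in M.get(("top","square_tube_centre"),[]):
  c=cv2.moments(m,True); u=(c['m10']/c['m00'],c['m01']/c['m00']); g=ray(T,u,.0225)
  print("sq",np.round(u),[fit([(T,hole(m))],g[0],g[1],0,.045,'s',.04,yw) for yw in(.3,.8,1.2)])
m=M[("top","stand")][0]
ct=max(cv2.findContours(m,cv2.RETR_EXTERNAL,cv2.CHAIN_APPROX_NONE)[0],key=cv2.contourArea)[:,0]
W=np.array([ray(T,u,.012)[:2] for u in ct],np.float32); print("stand rect",cv2.minAreaRect(W), cv2.boxPoints(cv2.minAreaRect(W)))
a=T["pixels"][...,::-1]
A=cv2.resize(a[215:275,335:415],(400,300),interpolation=2); B=cv2.resize(a[215:275,115:195],(400,300),interpolation=2)
C=cv2.resize(a[150:240,205:305],(400,360)[:2],interpolation=2)
D=cv2.resize(S["pixels"][...,::-1][160:230,310:388],(400,360),interpolation=2)
cv2.imwrite("pics/crop1.png",cv2.resize(np.vstack([np.hstack([A,B]),np.hstack([C,D])]),(720,594)))
E
```

```text
top round_tube_centre 0.71 [360. 243.] 261 (345, 236, 24, 19)
top round_tube_centre 0.69 [252. 204.] 346 (242, 172, 17, 45)
top round_tube_centre 0.64 [381. 233.] 153 (376, 228, 18, 13)
top square_tube_centre 0.61 [148. 238.] 188 (142, 225, 21, 17)
top square_tube_centre 0.51 [150. 264.] 203 (143, 255, 22, 19)
top stand 0.7 [254. 195.] 4604 (214, 152, 82, 78)
scene round_tube_centre 0.75 [336. 202.] 464 (329, 185, 17, 34)
scene round_tube_centre 0.49 [250. 211.] 127 (243, 205, 17, 13)
scene round_tube_centre 0.45 [345. 182.] 77 (339, 180, 10, 17)
scene square_tube_centre 0.6 [191. 301.] 441 (179, 288, 20, 25)
scene stand 0.62 [242. 234.] 2845 (196, 204, 94, 61)
scene stand 0.42 [282. 184.] 177 (274, 174, 21, 18)
round [357. 245.] 0.034 (array([ 0.40974028, -0.24835609]), np.float64(0.43275075987841943))
round [357. 245.] 0.045 (array([ 0.40961133, -0.24391208]), np.float64(0.08320668693009119))
round [252. 198.] 0.034 (array([0.51545147, 0.04075362]), np.float64(0.5444364161849711))
round [252. 198.] 0.045 (array([0.51978822, 0.04061728]), np.float64(0.6867774566473989))
round [385. 
[... 208 characters left out ...]
 0.32024368, 0.65615306]), np.float64(0.2495136186770428)), (array([0.4569645 , 0.32077525, 0.81866984]), np.float64(0.24294747081712062)), (array([0.45584412, 0.3196201 , 0.93098734]), np.float64(0.23711089494163423))]
sq [153. 263.] [(array([0.37184362, 0.31367337, 0.93882726]), np.float64(0.14951413427561838)), (array([0.37174541, 0.31435219, 0.90911415]), np.float64(0.15083922261484098)), (array([0.37153459, 0.31424142, 0.99488857]), np.float64(0.15061837455830387))]
stand rect ((0.5756515860557556, 0.0307382270693779), (0.2209911346435547, 0.21574440598487854), 84.60557556152344) [[ 0.4578693  -0.06912675]
 [ 0.6726582  -0.08940919]
 [ 0.6934339   0.13060321]
 [ 0.47864497  0.15088564]]
```

View pics/crop1.png

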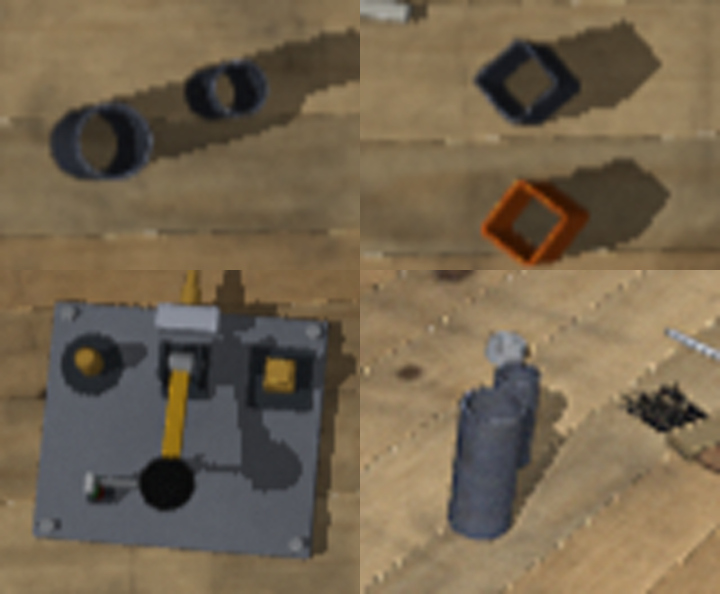

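The crop confirms the small dark round tube (crop 227,90), the dark square diamond (crop 527,82), and the stand with its round spigot on the left and square spigot on the right. I'll refine the poses with colour masks from both cameras.

```bash
cat >> h.py <<'E'
def grey(p,x,y,w,h,th=12):
    """filled mask of bluish-grey things in a box"""
    a=p["pixels"].astype(int); m=((a[...,0]-a[...,2])<th).astype(np.uint8); o=np.zeros_like(m); o[y:y+h,x:x+w]=m[y:y+h,x:x+w]
    o=cv2.morphologyEx(o,cv2.MORPH_OPEN,np.ones((2,2),np.uint8))
    c=max(cv2.findContours(o,cv2.RETR_EXTERNAL,cv2.CHAIN_APPROX_NONE)[0],key=cv2.contourArea)
    o[:]=0; cv2.drawContours(o,[c],-1,1,-1); return o
E
python3 - <<'E'
from h import *
from scipy.optimize import minimize
T=cam("top"); S=cam("scene")
mt=grey(T,368,222,32,26); print(mt.sum(),fit([(T,mt)],.438,-.323,0,.075,'r',.034))
ms=grey(T,138,220,30,26); s2=grey(S,172,282,34,36); print(ms.sum(),s2.sum())
for o in([(T,ms)],[(S,s2)],[(T,ms),(S,s2)]): print("sq",[fit(o,.457,.32,0,.045,'s',.04,y) for y in(.5,.9)])
def rect(p,x,y,yaw):
    c,s=np.cos(yaw),np.sin(yaw)
    P=[proj(p,[x+c*a-s*b,y+s*a+c*b,z]) for a in(-.105,.085) for b in(-.11,.11) for z in(0,.012)]
    return cv2.convexHull(np.array(P,np.float32))
def mk(p,n,box):
    return grey(p,*box,th=20)
for nm,o in(("T",[(T,mk(T,0,(205,150,100,90)))]),("S",[(S,mk(S,0,(185,195,115,75)))])):
    print([m.sum() for _,m in o])
    f=lambda v:sum(np.abs(hullmask(rect(p,*v))-m).sum()/m.sum() for p,m in o)
    r=minimize(f,[.565,.035,-.09],method='Nelder-Mead',options=dict(initial_simplex=[[.565,.035,-.09],[.577,.035,-.09],[.565,.045,-.09],[.565,.035,-.03]],xatol=2e-4,fatol=1e-3))
    x,y,w=r.x; c,s=np.cos(w),np.sin(w); Rm=np.array([[c,-s],[s,c]])
    print(nm,r.x,r.fun,"round",[x,y]+Rm@[.035,.075],"sq",[x,y]+Rm@[.035,-.075],"pad",[x,y]+Rm@[-.065,0])
print("pins seen",ray(T,(230,175.6),.045),ray(T,(282.5,179.2),.045),"pad",ray(T,(251.4,209.4),.082))
# brass pins by colour
for p,b in((T,(205,150,100,50)),(S,(185,195,115,75))):
    h=cv2.cvtColor(p["pixels"],cv2.COLOR_RGB2HSV); m=((h[...,0]>12)&(h[...,0]<32)&(h[...,1]>130)).astype(np.uint8); o=np.zeros_like(m); x,y,w,hh=b; o[y:y+hh,x:x+w]=m[y:y+hh,x:x+w]
    n,l,st,c=cv2.connectedComponentsWithStats(o)
    for i in range(1,n):
        if st[i,4]>15: print(st[i],c[i].round(1),ray(p,c[i],.033).round(4))
E
```

```text
197 (array([ 0.43366049, -0.32640149]), np.float64(0.08217005076142132))
282 425
sq [(array([0.45296507, 0.31741527, 0.77004845]), np.float64(0.13652482269503546)), (array([0.45327831, 0.31626961, 0.78871387]), np.float64(0.14162234042553193))]
sq [(array([0.45309718, 0.32100608, 0.83225208]), np.float64(0.08088235294117647)), (array([0.45222876, 0.32113113, 0.7945145 ]), np.float64(0.0836764705882353))]
sq [(array([0.45355829, 0.31905585, 0.7952519 ]), np.float64(0.2832822277847309)), (array([0.45412151, 0.31933837, 0.77530395]), np.float64(0.2786446599916562))]
[np.uint64(5153)]
T [ 0.57007821  0.02700404 -0.09892251] 0.02024306229380943 round [0.61231419 0.09818073] sq [ 0.59750001 -0.05108594] pad [0.50539598 0.03342352]
[np.uint64(2942)]
S [ 0.57062011  0.03082378 -0.10494356] 0.12859024473147518 round [0.61328389 0.10174488] sq [ 0.59757123 -0.04742989] pad [0.50597771 0.0376326 ]
pins seen [0.60960625 0.09718006 0.045     ] [ 0.59591659 -0.04834357  0.045     ] pad [0.50988808 0.03520087 0.082     ]
[255 150   6   9  43] [257.6 154.6] [0.67   0.0205 0.033 ]
[226 171   8   8  48] [229.2 174.8] [0.6142 0.1011 0.033 ]
[278 174   9  10  75] [282.3 179. ] [ 0.5987 -0.0477  0.033 ]
[250 178   8  22 116] [253.5 188.5] [0.5737 0.0334 0.033 ]
[247 204  10  12  87] [251.6 209.7] [ 0.5965 -0.0431  0.033 ]
[217 208   7   4  16] [219.8 209.4] [0.6727 0.0242 0.033 ]
[233 214  15   8  68] [240.  217.3] [0.5953 0.0096 0.033 ]
[210 225   7  10  57] [213.2 229.8] [0.611 0.106 0.033]
```

Call:
{"fn": "drive_tool", "kwargs": {
  "angular": [
    [0,0,0],
    [0,0,0],
    [0,0,0],
    [0,0,0],
    [0,0,0],
    [0,0,0],
    [0,0,0],
    [0,0,0],
    [0,0,-0.12],
    [0,0,-0.12],
    [0,0,-0.12],
    [0,0,-0.12],
    [0,0,-0.12],
    [0,0,-0.12],
    [0,0,-0.12],
    [0,0,-0.12],
    [0,0,-0.12],
    [0,0,-0.12],
    [0,0,-0.12],
    [0,0,-0.12]
  ],
  "delta_pos": [
    [3.1,-2.1,0],
    [3.1,-2.1,0],
    [3.1,-2.1,0],
    [3.1,-2.1,0],
    [3.1,-2.1,0],
    [3.1,-2.1,0],
    [3.1,-2.1,0],
    [3.1,-2.1,0],
    [0,0,0],
    [0,0,0],
    [0,0,0],
    [0,0,0],
    [0,0,0],
    [0,0,0],
    [0,0,0],
    [0,0,0],
    [0,0,0],
    [0,0,0],
    [0,0,0],
    [0,0,0]
  ],
  "gripper": [6,6,6,6,6,6,6,6,6,6,6,6,6,6,6,6,6,6,6,6],
  "squeeze": 20
}}

```text
time_s: 3.5
tool_pos: [0.4342, -0.3245, 0.2367]
tool_rot: [180.0, 0.0, 108.8]
force: [0.6, 0.5, 0.3]
grip_width: 0.06
grasp_force: 0.0
```

```bash
cat > go.py <<'E'
import sys
from h import *
def go(x,y,z,yaw):
    o=telemetry.get_obs(); r=o["tool_rot"]; p=o["tool_pos"]; M=R.from_euler('xyz',r,degrees=True)
    G=R.from_euler('xyz',[180,0,yaw],degrees=True)
    print("t",round(o["time_s"],2),"pos",p.round(4),"rot",r.round(2),"w",round(o["grip_width"],4),"F",o["force"].round(1),"q",o["qpos"].round(0))
    print("shift cm",((M.inv().apply(np.array([x,y,z])-p))*100).round(2),"turn",(M.inv()*G).as_rotvec().round(4))
if __name__=="__main__": go(*map(float,sys.argv[1:5]))
E
python3 go.py .434 -.3245 .05 108
```

```text
t 3.5 pos [ 0.4342 -0.3245  0.2367] rot [1.8000e+02 2.0000e-02 1.0879e+02] w 0.06 F [0.6 0.5 0.3] q [ 52.   6. -19.  98.   2.  76.  51.]
shift cm [ 1.000e-02 -2.000e-02  1.867e+01] turn [0.     0.0003 0.0138]
```

Call:
{"fn": "drive_tool", "kwargs": {
  "angular": [
    [0,0,0],
    [0,0,0],
    [0,0,0],
    [0,0,0],
    [0,0,0],
    [0,0,0],
    [0,0,0],
    [0,0,0],
    [0,0,0],
    [0,0,0],
    [0,0,0],
    [0,0,0],
    [0,0,0],
    [0,0,0]
  ],
  "delta_pos": [
    [0,0,4],
    [0,0,4],
    [0,0,3],
    [0,0,2],
    [0,0,2],
    [0,0,2],
    [0,0,1.7],
    [0,0,0],
    [0,0,0],
    [0,0,0],
    [0,0,0],
    [0,0,0],
    [0,0,0],
    [0,0,0]
  ],
  "gripper": [6,6,6,6,6,6,6,6,2.5,2.5,2.5,2.5,2.5,2.5]
}}

```text
time_s: 4.9
tool_pos: [0.435, -0.3249, 0.0505]
tool_rot: [179.9, 0.1, 108.5]
force: [1.4, -0.2, 3.5]
grip_width: 0.0328
grasp_force: 19.9
```

Run:
```python
from h import *
o=telemetry.get_obs(); print(o["tool_pos"],o["grip_width"],o["grasp_force"],o["force"])
p=cam("top");a=p["pixels"][...,::-1]; q=cam("scene"); b=q["pixels"][...,::-1]
cv2.imwrite("pics/grasp1.png",np.hstack([cv2.resize(a[200:280,330:430],(400,320)),cv2.resize(b[150:230,300:400],(400,320))]))
```

```text
[ 0.43503    -0.32490757  0.05045215] 0.03278084163145505 19.880886966566322 [ 1.40185704 -0.19411095  3.45011302]
```

View pics/grasp1.png

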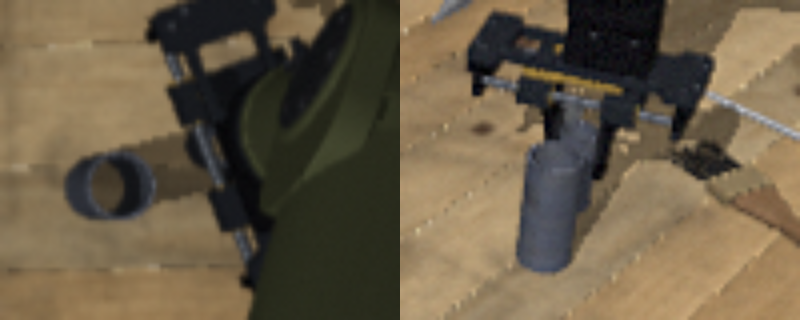

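The top tube look-alike stays clear (crop 108,187), and the small tube is between the fingers (crop 575,170), gripped at 20 N. Now I'll lift it and carry it over the round spigot.

Call:
{"fn": "drive_tool", "kwargs": {
  "angular": [
    [0,0,0],
    [0,0,0],
    [0,0,0],
    [0,0,0],
    [0,0,0],
    [0,0,0],
    [0,0,0],
    [0,0,0],
    [0,0,0],
    [0,0,0],
    [0,0,0],
    [0,0,0],
    [0,0,0],
    [0,0,0],
    [0,0,0],
    [0,0,0],
    [0,0,0],
    [0,0,0],
    [0,0,0]
  ],
  "delta_pos": [
    [0,0,-1],
    [0,0,-3],
    [0,0,-4],
    [0,0,-4],
    [0,0,-2],
    [1.47,1.04,0],
    [3,2.5,0],
    [3,2.5,0],
    [3,2.5,0],
    [3,2.5,0],
    [3,2.8,0],
    [3,2.8,0],
    [3,2.8,0],
    [3,2.8,0],
    [3,2.8,0],
    [3,2.8,0],
    [3.2,2.8,0],
    [0,0,0],
    [0,0,0]
  ],
  "gripper": [2.5,2.5,2.5,2.5,2.5,2.5,2.5,2.5,2.5,2.5,2.5,2.5,2.5,2.5,2.5,2.5,2.5,2.5,2.5]
}}

```text
time_s: 6.9
tool_pos: [0.6137, 0.1025, 0.1887]
tool_rot: [-179.8, -0.0, 108.7]
force: [0.3, -0.2, -1.7]
grip_width: 0.0325
grasp_force: 19.9
```

```bash
python3 go.py .613 .1 .11 108.5
python3 - <<'E'
from h import *
q=cam("scene"); o=telemetry.get_obs(); x,y,z=o["tool_pos"]
ms=[m for m in masks(q,"round_tube_centre")]
print([(round(a,2),np.round(c),m.sum(),cv2.boundingRect(m)) for a,m,c in ms])
h=outline(q,x,y,z-.05,z+.025,'r',.034); print("expected box",cv2.boundingRect(h))
u=proj(q,[x,y,z]).astype(int); print(u)
im=q["pixels"].copy(); cv2.polylines(im,[h.astype(int)],True,(255,0,0),1); q["pixels"]=im
save(q,"over1.png",(u[0]-60,u[1]-50,u[0]+60,u[1]+70),5)
E
```

```text
t 6.9 pos [0.6137 0.1025 0.1887] rot [-1.7985e+02 -2.0000e-02  1.0867e+02] w 0.0325 F [ 0.3 -0.2 -1.7] q [ 18.  20. -37.  90.  13.  74.  -2.]
shift cm [-0.22 -0.13  7.87] turn [-0.0026 -0.0004  0.003 ]
[(0.86, array([336., 200.]), np.uint64(489), (328, 184, 18, 35)), (0.72, array([210., 187.]), np.uint64(251), (203, 175, 13, 28)), (0.3, array([250., 217.]), np.uint64(189), (231, 211, 29, 19))]
expected box (202, 174, 15, 30)
[209 185]
```

View pics/over1.png

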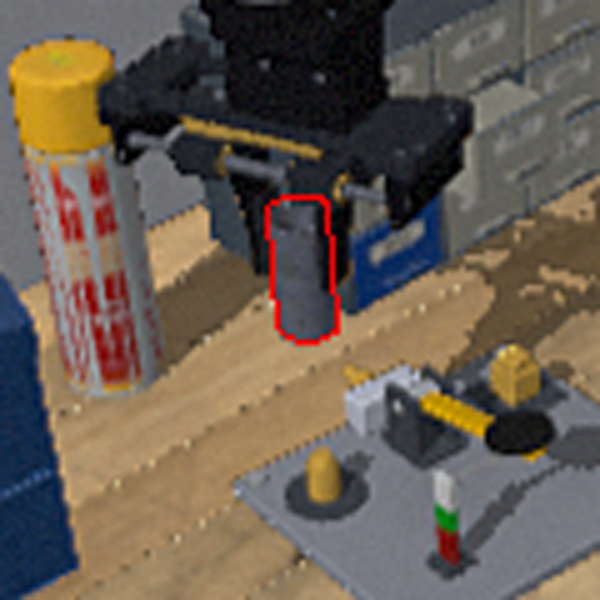

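The tube (crop 305,270) fills the outline predicted from the TCP. The round spigot is at crop (323,475) and its flange at (327,493). I'll work out the seat from this view.

Run:
```python
from h import *
q=cam("scene"); o=telemetry.get_obs(); x,y,z=o["tool_pos"]
print("pin",ray(q,(149+64.6-.5,135+95-.5),.03),"flange",ray(q,(149+65.4-.5,135+98.6-.5),.015), "sqpin",ray(q,(149+103-.5,135+75.4-.5),.03))
m=grey(q,190,150,40,53,20)
ms=[m for a,m,c in masks(q,"round_tube_centre") if abs(c[0]-210)<6 and abs(c[1]-187)<10]
if ms: print("held fit",fit([(q,ms[0])],x,y,z-.05,z+.025,'r',.034),x,y)
h=cv2.cvtColor(q["pixels"],cv2.COLOR_RGB2HSV); b=((h[...,0]>12)&(h[...,0]<32)&(h[...,1]>120)).astype(np.uint8)
for (X,Y,sh) in((.613,.1,'r'),(.5975,-.049,'s')):
    u=proj(q,[X,Y,.03]).astype(int); k=np.zeros_like(b); k[u[1]-10:u[1]+10,u[0]-8:u[0]+8]=b[u[1]-10:u[1]+10,u[0]-8:u[0]+8]
    n,l,st,c=cv2.connectedComponentsWithStats(k); i=1+np.argmax(st[1:,4]); print(st[i],c[i])
    for dx in range(1): print(fit([(q,(l==i).astype(np.uint8))],X,Y,.015,.045,'r',.018 if sh=='r' else .022))
```

```text
pin [0.61501197 0.10307816 0.03      ] flange [0.6149588  0.10158491 0.015     ] sqpin [ 0.59889372 -0.04511075  0.03      ]
held fit (array([0.61621669, 0.09895896]), np.float64(0.3345306513409962)) 0.6142698429697264 0.09918404433698826
[210 225   7  10  58] [213.10344828 229.75862069]
(array([0.61538184, 0.10338551]), np.float64(0.27370689655172414))
[247 204  10  12  90] [251.56666667 209.64444444]
(array([ 0.59959619, -0.04693823]), np.float64(0.23958333333333334))
```

Call:
{"fn": "drive_tool", "kwargs": {
  "angular": [
    [0,0,0],
    [0,0,0],
    [0,0,0],
    [0,0,0],
    [0,0,0],
    [0,0,0],
    [0,0,0],
    [0,0,0],
    [0,0,0],
    [0,0,0],
    [0,0,0],
    [0,0,0],
    [0,0,0]
  ],
  "delta_pos": [
    [0.22,0.07,2],
    [0,0,2],
    [0,0,2],
    [0,0,2],
    [0,0,1],
    [0,0,0.5],
    [0,0,0.5],
    [0,0,0.5],
    [0,0,0.5],
    [0,0,0.5],
    [0,0,0.3],
    [0,0,0],
    [0,0,0]
  ],
  "gripper": [2.5,2.5,2.5,2.5,2.5,2.5,2.5,2.5,2.5,2.5,2.5,2.5,2.5]
}}

```text
time_s: 8.4
tool_pos: [0.6147, 0.1038, 0.0716]
tool_rot: [-180.0, 0.0, 108.5]
force: [0.8, 0.0, -2.0]
grip_width: 0.0328
grasp_force: 19.9
```

```bash
python3 go.py .6145 .1015 .0655 108.5
python3 - <<'E'
from h import *
q=cam("scene"); save(q,"seat1.png",(150,180,290,270),5)
E
```

```text
t 8.4 pos [0.6147 0.1038 0.0716] rot [-180.      0.    108.51] w 0.0328 F [ 0.8  0.  -2. ] q [ 16.  27. -35.  96.  17.  62.  -6.]
shift cm [-0.22 -0.09  0.61] turn [-0.      0.0001  0.0002]
```

View pics/seat1.png

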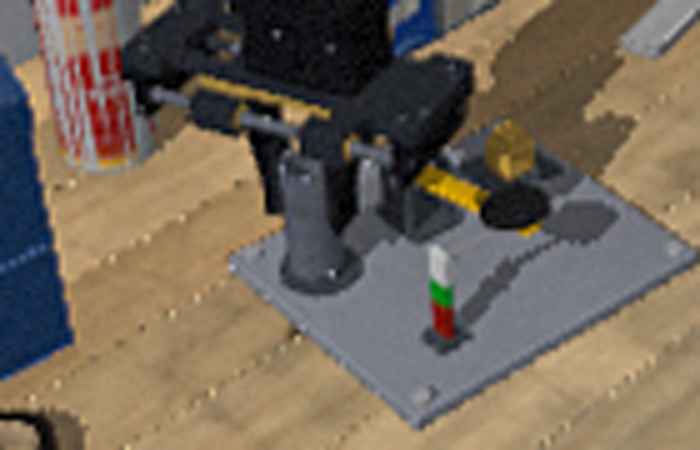

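The tube is around the pin just above its flange (crop 320,270). I'll lower it and release.

Call:
{"fn": "drive_tool", "kwargs": {
  "angular": [
    [0,0,0],
    [0,0,0],
    [0,0,0],
    [0,0,0],
    [0,0,0],
    [0,0,0]
  ],
  "delta_pos": [
    [-0.1,0,0.3],
    [-0.05,0,0.2],
    [0,0,0.1],
    [0,0,0.05],
    [0,0,0],
    [0,0,0]
  ],
  "gripper": [2.5,2.5,2.5,2.5,2.5,2.5]
}}

```text
time_s: 9.05
tool_pos: [0.6152, 0.1022, 0.0655]
tool_rot: [-180.0, 0.0, 108.5]
force: [-2.2, -1.0, 3.5]
grip_width: 0.0331
grasp_force: 19.9
```

Call:
{"fn": "drive_tool", "kwargs": {
  "angular": [
    [0,0,0],
    [0,0,0],
    [0,0,0],
    [0,0,0],
    [0,0,0],
    [0,0,0],
    [0,0,0],
    [0,0,0],
    [0,0,0]
  ],
  "delta_pos": [
    [0,0,0],
    [0,0,0],
    [0,0,0],
    [0,0,0],
    [0,0,-1],
    [0,0,-3],
    [0,0,-4],
    [0,0,-4],
    [0,0,-1]
  ],
  "gripper": [5.5,5.5,5.5,5.5,5.5,5.5,5.5,5.5,5.5]
}}

```text
time_s: 9.95
tool_pos: [0.6177, 0.1036, 0.2013]
tool_rot: [179.5, 0.1, 108.5]
force: [-0.8, 0.6, 0.7]
grip_width: 0.0548
grasp_force: 0.0
```

Call:
{"fn": "drive_tool", "kwargs": {
  "angular": [
    [0,0,0],
    [0,0,0],
    [0,0,0],
    [0,0,0],
    [0,0,0],
    [0,0,0],
    [0,0,0],
    [0,0,0],
    [0,0,0],
    [0,0,0],
    [0,0,-0.1156],
    [0,0,-0.1156],
    [0,0,-0.1156],
    [0,0,-0.1156],
    [0,0,0],
    [0,0,0]
  ],
  "delta_pos": [
    [2.57,-0.84,0],
    [2.57,-0.84,0],
    [2.57,-0.84,0],
    [2.57,-0.84,0],
    [2.57,-0.84,0],
    [2.57,-0.84,0],
    [2.57,-0.84,0],
    [2.57,-0.84,0],
    [2.57,-0.84,0],
    [2.57,-0.84,0],
    [0,0,0],
    [0,0,0],
    [0,0,0],
    [0,0,0],
    [0,0,0],
    [0,0,0]
  ],
  "gripper": [5.5,5.5,5.5,5.5,5.5,5.5,5.5,5.5,5.5,5.5,5.5,5.5,5.5,5.5,5.5,5.5]
}}

```text
time_s: 11.55
tool_pos: [0.4538, 0.3194, 0.1951]
tool_rot: [-180.0, 0.0, 134.8]
force: [-1.4, -0.1, 0.1]
grip_width: 0.055
grasp_force: 0.0
```

Run:
```python
from h import *
from go import go
go(.4535,.32,.0275,135)
q=cam("scene"); T=cam("top")
print("cabinet",ray(T,(300,128.5),0),ray(T,(300,128.5),.1))
for p,b in((q,(172,282,34,36)),):
    m=grey(p,*b); print(m.sum(),[fit([(p,m)],.4535,.32,0,.045,'s',.04,y) for y in(.6,.9)])
for a,m,c in masks(q,"round_tube_centre"): 
    if abs(c[0]-214)<8: print(round(a,2),c,fit([(q,m)],.6145,.1015,.015,.09,'r',.034))
save(q,"two.png",(150,180,290,320),4)
```

```text
t 11.55 pos [0.4538 0.3194 0.1951] rot [-1.8000e+02  1.0000e-02  1.3485e+02] w 0.055 F [-1.4 -0.1  0.1] q [  6.  14. -49.  99.  11.  73.  -1.]
shift cm [ 0.07  0.02 16.76] turn [-0.0001  0.0001 -0.0027]
cabinet [ 0.75280152 -0.1016079   0.        ] [ 0.72168703 -0.09880093  0.1       ]
423 [(array([0.45245295, 0.32146334, 0.84749702]), np.float64(0.08909574468085106)), (array([0.45249231, 0.32153198, 0.82866145]), np.float64(0.08156028368794327))]
```

View pics/two.png

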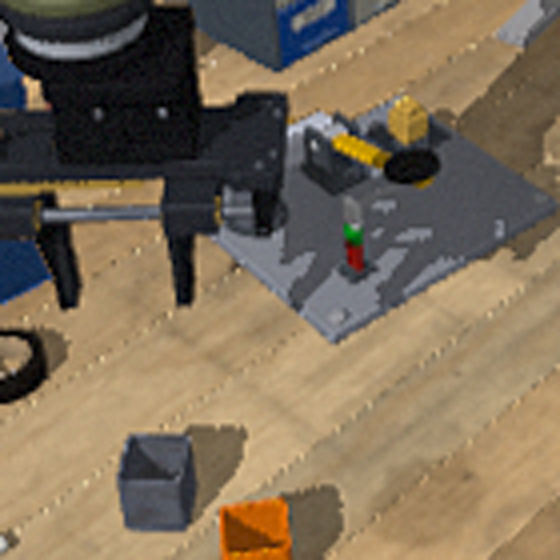

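The dark square tube is at crop (155,482), with the orange one beyond it at (255,530) and the gripper above and behind. Now I'll descend and grip.

Call:
{"fn": "drive_tool", "kwargs": {
  "angular": [
    [0,0,0],
    [0,0,0],
    [0,0,0],
    [0,0,0],
    [0,0,0],
    [0,0,0],
    [0,0,0],
    [0,0,0],
    [0,0,0],
    [0,0,0],
    [0,0,0],
    [0,0,0],
    [0,0,0],
    [0,0,0]
  ],
  "delta_pos": [
    [0.12,0.02,3],
    [0,0,4],
    [0,0,3],
    [0,0,2],
    [0,0,2],
    [0,0,2],
    [0,0,1],
    [0,0,0],
    [0,0,0],
    [0,0,0],
    [0,0,0],
    [0,0,0],
    [0,0,0],
    [0,0,0]
  ],
  "gripper": [5.5,5.5,5.5,5.5,5.5,5.5,5.5,5.5,3,3,3,3,3,3]
}}

```text
time_s: 13.1
tool_pos: [0.454, 0.3211, 0.0261]
tool_rot: [179.9, 0.0, 135.0]
force: [-1.0, 1.2, 6.6]
grip_width: 0.04
grasp_force: 19.8
```

Call:
{"fn": "drive_tool", "kwargs": {
  "angular": [
    [0,0,0],
    [0,0,0],
    [0,0,0],
    [0,0,0],
    [0,0,0],
    [0,0,0],
    [0,0,0],
    [0,0,0],
    [0,0,0],
    [0,0,0],
    [0,0,0],
    [0,0,0],
    [0,0,0],
    [0,0,0],
    [0,0,0],
    [0,0,0],
    [0,0,0]
  ],
  "delta_pos": [
    [0,0,-1],
    [0,0,-3],
    [0,0,-4],
    [0,0,-4],
    [0,0,-4],
    [-3.03,-1.32,0],
    [-3.03,-1.32,0],
    [-3.03,-1.32,0],
    [-3.03,-1.32,0],
    [-3.03,-1.32,0],
    [-3.03,-1.32,0],
    [-3.03,-1.32,0],
    [-3.03,-1.32,0],
    [-3.03,-1.32,0],
    [-3.03,-1.32,0],
    [-3.03,-1.32,0],
    [-3.03,-1.32,0]
  ],
  "gripper": [3,3,3,3,3,3,3,3,3,3,3,3,3,3,3,3,3]
}}

```text
time_s: 14.8
tool_pos: [0.5978, -0.05, 0.1849]
tool_rot: [-179.9, -0.1, 135.0]
force: [0.5, -0.3, -0.7]
grip_width: 0.0403
grasp_force: 19.8
```

Call:
{"fn": "drive_tool", "kwargs": {
  "angular": [
    [0,0,0.1264],
    [0,0,0.1264],
    [0,0,0.1264],
    [0,0,0.1264],
    [0,0,0.1264],
    [0,0,0.1264],
    [0,0,0.1264],
    [0,0,0],
    [0,0,0],
    [0,0,0]
  ],
  "delta_pos": [
    [0,0,0],
    [0,0,0],
    [0,0,0],
    [0,0,0],
    [0,0,0],
    [0,0,0],
    [0,0,0],
    [0,0,2],
    [0,0,2],
    [0,0,0]
  ],
  "gripper": [3,3,3,3,3,3,3,3,3,3]
}}

```text
time_s: 15.8
tool_pos: [0.5954, -0.0487, 0.142]
tool_rot: [-179.6, -0.0, 84.3]
force: [-0.5, 0.3, -1.3]
grip_width: 0.0402
grasp_force: 19.8
```

Run:
```python
from h import *
from go import go
q=cam("scene"); go(.599,-.047,.041,84.2)
x,y,z=telemetry.get_obs()["tool_pos"]
for t in("round_tube_centre","square_tube_centre"):
  for a,m,c in masks(q,t):
    if a<.2: continue
    print(t,round(a,2),np.round(c),m.sum(),cv2.boundingRect(m))
    if t[0]=='r' and 200<c[0]<230: print("round seated",fit([(q,m)],.6145,.1015,.015,.09,'r',.034))
    if t[0]=='s' and c[0]>215 and c[1]<250: print("held",fit([(q,m)],x,y,z-.026,z+.019,'s',.04,-.1))
im=q["pixels"].copy(); h=outline(q,.599,-.047,.015,.015,'s',.05,-.1); cv2.polylines(im,[np.round(h*16).astype(int)],True,(255,0,0),1,cv2.LINE_AA,4)
h=outline(q,x,y,z-.026,z+.019,'s',.04,-.1); cv2.polylines(im,[np.round(h*16).astype(int)],True,(0,255,0),1,cv2.LINE_AA,4)
q["pixels"]=im; save(q,"sq1.png",(180,150,300,250),6)
```

```text
t 15.85 pos [ 0.5966 -0.0487  0.1437] rot [-1.7976e+02 -1.0000e-02  8.4310e+01] w 0.0398 F [ 1.2 -1.  -0.8] q [ 26.  18. -29.  96.   9.  68. -11.]
shift cm [ 0.19  0.26 10.27] turn [-0.0042 -0.0001  0.002 ]
round_tube_centre 0.71 [210. 222.] 302 (206, 210, 14, 27)
round seated (array([0.61705184, 0.10157163]), np.float64(0.06187913907284768))
round_tube_centre 0.31 [251. 221.] 171 (232, 211, 28, 16)
square_tube_centre 0.66 [250. 182.] 167 (244, 173, 12, 19)
held (array([ 0.5965771 , -0.04153073, -0.76634497]), np.float64(0.5984281437125748))
square_tube_centre 0.57 [213. 314.] 441 (205, 304, 19, 27)
```

View pics/sq1.png

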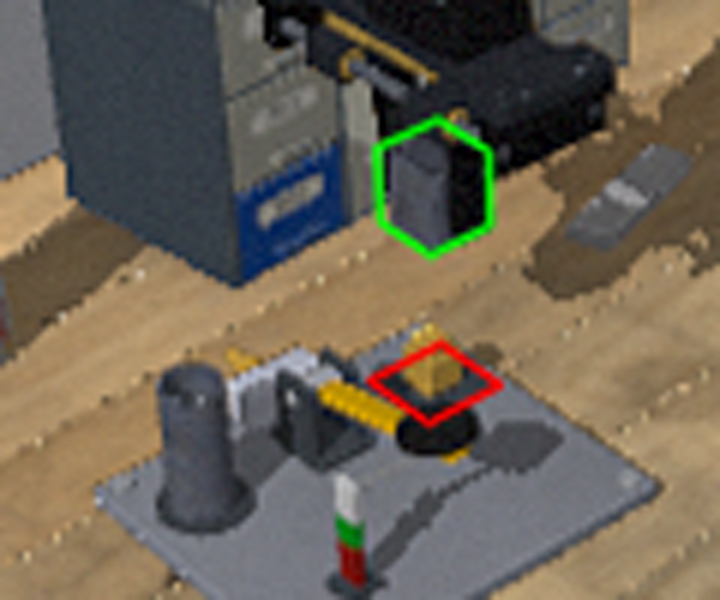

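The round tube is seated (crop 200,440). The held square tube's face spans about 390–447, while the outline predicts 373–433. It may sit a few mm off along the pads, so I'll measure that.

Run:
```python
from h import *
q=cam("scene"); o=telemetry.get_obs(); x,y,z=o["tool_pos"]; w=np.radians(o["tool_rot"][2]); print(x,y,z)
a=q["pixels"].astype(int)
for r in range(170,195,2): print(r,[f"{v.sum()//3}" for v in a[r,238:266]])
c,s=np.cos(w),np.sin(w)
for off in(0,-.004,-.008):
  cx,cy=x+c*off,y+s*off; k=-.1; 
  for nm,(i,j) in dict(left=(.02,.02),vert=(-.02,.02)).items():
    X=cx+np.cos(k)*i-np.sin(k)*j; Y=cy+np.sin(k)*i+np.cos(k)*j
    print(off,nm,proj(q,[X,Y,z+.019]).round(1),proj(q,[X,Y,z-.026]).round(1))
```

```text
0.5988185976341777 -0.04867861046886768 0.1462124632529525
170 ['127', '124', '126', '122', '45', '0', '25', '24', '25', '16', '24', '39', '34', '28', '45', '89', '71', '84', '91', '92', '76', '20', '10', '14', '20', '5', '15', '12']
172 ['125', '128', '128', '127', '125', '0', '55', '92', '52', '61', '63', '55', '58', '47', '35', '21', '44', '59', '25', '52', '72', '51', '19', '11', '12', '13', '12', '8']
174 ['97', '90', '99', '113', '122', '10', '79', '81', '78', '56', '64', '69', '64', '66', '69', '52', '11', '16', '9', '13', '11', '17', '16', '20', '51', '52', '12', '10']
176 ['94', '90', '99', '127', '124', '26', '70', '80', '80', '99', '75', '68', '43', '52', '66', '57', '20', '19', '15', '19', '5', '36', '87', '7', '13', '13', '4', '21']
178 ['82', '98', '93', '97', '90', '36', '64', '79', '77', '74', '78', '84', '103', '61', '66', '52', '16', '11', '13', '1', '16', '11', '12', '18', '83', '141', '124', '118']
180 ['74', '94', '98', '93', '91', '60', '60', '74', '76', '80', '78', '75', '80', '86', '74', '54', '14', '6', '4', '15', '17', '3', '48', '124', '131', '118', '123', 
[... 860 characters left out ...]
'131', '130', '132', '129', '130', '126', '130', '129', '125', '125']
192 ['130', '139', '173', '116', '116', '119', '120', '120', '125', '126', '127', '124', '125', '127', '124', '130', '130', '129', '129', '131', '133', '129', '129', '126', '124', '117', '125', '142']
194 ['111', '116', '118', '122', '123', '125', '125', '126', '128', '129', '128', '129', '129', '126', '125', '127', '127', '126', '129', '132', '135', '131', '128', '122', '89', '131', '118', '116']
0 left [241.8 173.2] [242.4 185.7]
0 vert [250.3 178.5] [250.7 191.1]
-0.004 left [242.8 172.7] [243.4 185.2]
-0.004 vert [251.3 178. ] [251.7 190.6]
-0.008 left [243.8 172.2] [244.4 184.7]
-0.008 vert [252.3 177.5] [252.7 190.1]
```

Call:
{"fn": "drive_tool", "kwargs": {
  "angular": [
    [0,0,0],
    [0,0,0],
    [0,0,0],
    [0,0,0],
    [0,0,0],
    [0,0,0],
    [0,0,0],
    [0,0,0]
  ],
  "delta_pos": [
    [0.3,0.05,1.5],
    [0.25,0,2],
    [0,0,2],
    [0,0,1],
    [0,0,0.5],
    [0,0,0],
    [0,0,0],
    [0,0,0]
  ],
  "gripper": [3,3,3,3,3,3,3,3]
}}

```text
time_s: 16.8
tool_pos: [0.6001, -0.0433, 0.0761]
tool_rot: [179.9, 0.0, 84.3]
force: [0.2, -0.6, -1.3]
grip_width: 0.0401
grasp_force: 19.8
```

Run:
```python
from h import *
from go import go
q=cam("scene"); go(.599,-.043,.041,84.2)
save(q,"sq2.png",(215,175,285,230),10)
a=q["pixels"].astype(int)
```

```text
t 16.85 pos [ 0.6    -0.0433  0.076 ] rot [1.799e+02 1.000e-02 8.430e+01] w 0.0406 F [-0.1 -0.3 -0.6] q [ 25.  22. -28. 100.  12.  61. -13.]
shift cm [ 0.02 -0.11  3.5 ] turn [0.0017 0.0002 0.0018]
```

View pics/sq2.png

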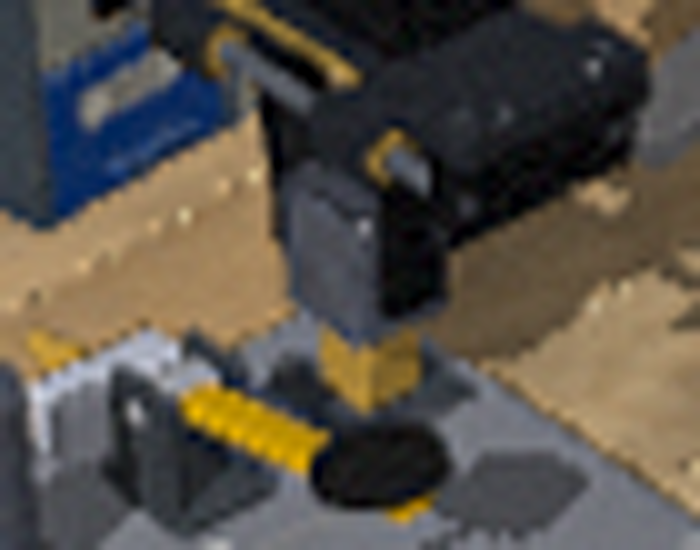

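The tube (crop 290–447, centre 368) sits centred above the square pin (320–420, centre 370). Lowering slowly.

Call:
{"fn": "drive_tool", "kwargs": {
  "angular": [
    [0,0,0],
    [0,0,0],
    [0,0,0],
    [0,0,0],
    [0,0,0],
    [0,0,0]
  ],
  "delta_pos": [
    [0,-0.05,0.4],
    [0,-0.05,0.4],
    [0,0,0.4],
    [0,0,0.3],
    [0,0,0.3],
    [0,0,0]
  ],
  "gripper": [3,3,3,3,3,3]
}}

```text
time_s: 17.45
tool_pos: [0.5979, -0.0431, 0.0564]
tool_rot: [-179.9, 0.0, 84.3]
force: [0.1, -0.6, -2.3]
grip_width: 0.0401
grasp_force: 19.8
```

Call:
{"fn": "drive_tool", "kwargs": {
  "angular": [
    [0,0,0],
    [0,0,0],
    [0,0,0],
    [0,0,0],
    [0,0,0],
    [0,0,0]
  ],
  "delta_pos": [
    [0,0,0.5],
    [0,0,0.4],
    [0,0,0.3],
    [0,0,0.25],
    [0,0,0.1],
    [0,0,0]
  ],
  "gripper": [3,3,3,3,3,3]
}}

```text
time_s: 18.05
tool_pos: [0.5983, -0.0431, 0.0415]
tool_rot: [-180.0, 0.0, 84.3]
force: [0.6, -0.0, -0.7]
grip_width: 0.0404
grasp_force: 19.8
```

Call:
{"fn": "drive_tool", "kwargs": {
  "angular": [
    [0,0,0],
    [0,0,0],
    [0,0,0],
    [0,0,0],
    [0,0,0],
    [0,0,0],
    [0,0,0],
    [0,0,0],
    [0,0,0],
    [0,0,0],
    [0,0,0]
  ],
  "delta_pos": [
    [0,0,0.1],
    [0,0,0],
    [0,0,0],
    [0,0,0],
    [0,0,0],
    [0,0,-1],
    [0,0,-3],
    [0,0,-4],
    [0,0,-3],
    [0,0,0],
    [0,0,0]
  ],
  "gripper": [3,3,5.5,5.5,5.5,5.5,5.5,5.5,5.5,5.5,5.5]
}}

```text
time_s: 19.15
tool_pos: [0.5989, -0.0432, 0.1519]
tool_rot: [179.9, 0.0, 84.3]
force: [-0.6, -0.5, 0.5]
grip_width: 0.0549
grasp_force: 0.0
```

Run:
```python
from h import *
from go import go
q=cam("scene"); go(.5075,.0373,.12,84.2)
for t in("round_tube_centre","square_tube_centre","pad"):
  for a,m,c in masks(q,t):
    if a<.2: continue
    print(t,round(a,2),np.round(c),m.sum(),ray(q,c,.082).round(4) if t=="pad" else "")
    if t[0]=='r' and 200<c[0]<230: print("round seated",fit([(q,m)],.6145,.1015,.015,.09,'r',.034))
    if t[0]=='s' and c[0]>225 and c[1]<250: print("sq seated",fit([(q,m)],.599,-.047,.015,.06,'s',.04,-.1))
save(q,"seat2.png",(190,170,300,255),7)
```

```text
t 19.2 pos [ 0.598  -0.0432  0.1505] rot [-1.7999e+02  2.0000e-02  8.4310e+01] w 0.0551 F [ 0.5 -0.4 -1.2] q [ 26.  18. -29.  96.   9.  69. -11.]
shift cm [ 7.12 -9.81  3.05] turn [-0.0002  0.0004  0.0019]
round_tube_centre 0.79 [333. 202.] 397 
round_tube_centre 0.53 [211. 218.] 302 
round seated (array([0.61727408, 0.10210973]), np.float64(0.0660182119205298))
square_tube_centre 0.98 [215. 314.] 407 
square_tube_centre 0.7 [250. 208.] 278 
sq seated (array([ 0.60390203, -0.04852483, -0.28435023]), np.float64(0.07486510791366907))
pad 0.68 [340. 175.] 49 [ 0.4675 -0.3414  0.082 ]
pad 0.46 [247. 217.] 206 [0.5335 0.0387 0.082 ]
```

View pics/seat2.png

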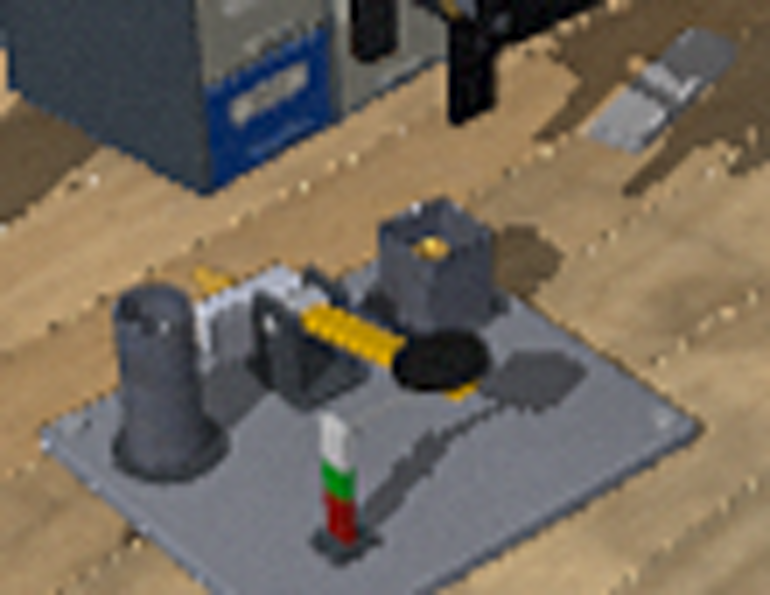

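Both tubes stand free on their flanges, round at crop (165,380) and square at (437,265). The lever is up, with its pad at (442,362). Now I'll close the fingers and go above the pad.

Call:
{"fn": "drive_tool", "kwargs": {
  "angular": [
    [0,0,0],
    [0,0,0],
    [0,0,0],
    [0,0,0],
    [0,0,0],
    [0,0,0],
    [0,0,0],
    [0,0,0],
    [0,0,0]
  ],
  "delta_pos": [
    [1.42,-1.96,0],
    [1.42,-1.96,0],
    [1.42,-1.96,0],
    [1.42,-1.96,0],
    [1.44,-1.96,0],
    [0,0,2],
    [0,0,1.2],
    [0,0,0],
    [0,0,0]
  ],
  "gripper": [0,0,0,0,0,0,0,0,0]
}}

```text
time_s: 20.25
tool_pos: [0.5078, 0.037, 0.118]
tool_rot: [-179.9, -0.0, 84.3]
force: [-0.6, -0.1, 0.4]
grip_width: 0.0014
grasp_force: 0.0
```

Run:
```python
from h import *
from go import go
q=cam("scene"); print("pad",ray(q,(252.6,221.2),.082)); go(.5075,.0373,.075,84.2)
```

```text
pad [0.50831339 0.04065766 0.082     ]
t 20.3 pos [0.5083 0.0371 0.1186] rot [-1.7998e+02 -2.0000e-02  8.4260e+01] w 0.0009 F [ 0.1  0.3 -0.6] q [ 24.   9. -33. 110.   6.  62. -17.]
shift cm [ 0.01 -0.08  4.36] turn [-0.0003 -0.0004  0.001 ]
```

Call:
{"fn": "drive_tool", "kwargs": {
  "angular": [
    [0,0,0],
    [0,0,0],
    [0,0,0],
    [0,0,0],
    [0,0,0],
    [0,0,0],
    [0,0,0],
    [0,0,0],
    [0,0,0]
  ],
  "delta_pos": [
    [0.1,0,0.8],
    [0.1,0,0.8],
    [0,0,0.6],
    [0,0,0.3],
    [0,0,0.3],
    [0,0,0.3],
    [0,0,0.3],
    [0,0,0],
    [0,0,0]
  ],
  "gripper": [0,0,0,0,0,0,0,0,0]
}}

```text
time_s: 21.2
tool_pos: [0.5073, 0.0397, 0.0846]
tool_rot: [-179.9, 0.0, 84.3]
force: [-3.3, 0.3, 5.8]
grip_width: 0.0005
grasp_force: 2.9
```

Call:
{"fn": "drive_tool", "kwargs": {
  "angular": [
    [0,0,0],
    [0,0,0],
    [0,0,0],
    [0,0,0],
    [0,0,0],
    [0,0,0]
  ],
  "delta_pos": [
    [0,0,0.25],
    [0,0,0.25],
    [0,0,0.2],
    [0,0,0.15],
    [0,0,0],
    [0,0,0]
  ],
  "gripper": [0,0,0,0,0,0]
}}

```text
time_s: 21.8
tool_pos: [0.5065, 0.0398, 0.0761]
tool_rot: [-179.8, 0.0, 84.3]
force: [-6.6, 1.3, 7.6]
grip_width: 0.0003
grasp_force: 4.1
```

Run:
```python
from h import *
from go import go
go(.508,.039,.076,84.3)
q=cam("scene")
for a,m,c in masks(q,"pad")[:3]: print(round(a,2),c,m.sum())
# yellow lever: slope check, projected tip of lever for angles
mid=np.array([.607,.0285]); X=np.array([.995,-.1])
for th in(0,.1,.2,.3): 
    r=.1; b=.2-th; P=mid-X*(r*np.cos(b)-.012*np.sin(b)*-1); z=.05+r*np.sin(b)+.012*np.cos(b); print(th,round(z,3),proj(q,[*P,z]).round(1))
```

```text
t 21.8 pos [0.5065 0.0398 0.0761] rot [-1.798e+02  4.000e-02  8.433e+01] w 0.0003 F [-6.6  1.3  7.6] q [ 23.  12. -33. 112.   8.  58. -19.]
shift cm [-0.06  0.15  0.01] turn [-0.0035  0.0007  0.0005]
0.61 [248.5, 221.7] 212
0 0.082 [253.4 221.1]
0.1 0.072 [253.6 223.8]
0.2 0.062 [253.5 226.4]
0.3 0.052 [253.2 228.8]
```

Call:
{"fn": "drive_tool", "kwargs": {
  "angular": [
    [0,0,0],
    [0,0,0],
    [0,0,0],
    [0,0,0],
    [0,0,0],
    [0,0,0],
    [0,0,0],
    [0,0,0],
    [0,0,0],
    [0,0,0],
    [0,0,0],
    [0,0,0],
    [0,0,0],
    [0,0,0],
    [0,0,0],
    [0,0,0],
    [0,0,0],
    [0,0,0],
    [0,0,0],
    [0,0,0]
  ],
  "delta_pos": [
    [0,0,0],
    [0,0,0],
    [0,0,0],
    [0,0,0],
    [0,0,0],
    [0,0,0],
    [0,0,0],
    [0,0,0],
    [0,0,0],
    [0,0,0],
    [0,0,0],
    [0,0,0],
    [0,0,0],
    [0,0,0],
    [0,0,0],
    [0,0,0],
    [0,0,0],
    [0,0,0],
    [0,0,0],
    [0,0,0]
  ],
  "gripper": [0,0,0,0,0,0,0,0,0,0,0,0,0,0,0,0,0,0,0,0]
}}

```text
time_s: 23.9
tool_pos: [0.5065, 0.0398, 0.0762]
tool_rot: [-179.8, 0.0, 84.3]
force: [-6.5, 0.4, 8.6]
grip_width: 0.0002
grasp_force: 4.0
```

Call:
{"fn": "drive_tool", "kwargs": {
  "angular": [
    [0,0,0],
    [0,0,0],
    [0,0,0],
    [0,0,0],
    [0,0,0],
    [0,0,0],
    [0,0,0],
    [0,0,0],
    [0,0,0],
    [0,0,0],
    [0,0,0],
    [0,0,0],
    [0,0,0],
    [0,0,0],
    [0,0,0]
  ],
  "delta_pos": [
    [0,0,0],
    [0,0,0],
    [0,0,0],
    [0,0,0],
    [0,0,0],
    [0,0,0],
    [0,0,0],
    [0,0,0],
    [0,0,0],
    [0,0,0],
    [0,0,0],
    [0,0,0],
    [0,0,0],
    [0,0,0],
    [0,0,0]
  ],
  "gripper": [0,0,0,0,0,0,0,0,0,0,0,0,0,0,0]
}}

```text
time_s: 25.4
tool_pos: [0.5065, 0.0397, 0.0761]
tool_rot: [-179.8, 0.0, 84.3]
force: [-6.3, -0.2, 8.7]
grip_width: 0.0003
grasp_force: 4.0
```

Run:
```python
from h import *
q=cam("scene")
for t in("round_tube_centre","square_tube_centre"):
  for a,m,c in masks(q,t):
    if t[0]=='r' and 200<c[0]<230: print("round",fit([(q,m)],.6145,.1015,.015,.09,'r',.034))
    if t[0]=='s' and c[0]>225 and c[1]<250: print("sq",fit([(q,m)],.599,-.047,.015,.06,'s',.04,-.1))
o=telemetry.get_obs(); print(o["time_s"],o["tool_pos"],o["force"])
print(env.sign_off())
```

```text
round (array([0.61785532, 0.10054904]), np.float64(0.11439114391143912))
25.55 [0.50652558 0.03977916 0.07616923] [-5.97757008 -0.28009285  7.86427711]
the job is handed in; nothing more can be done
None
```

I seated both tubes on their spigots and let go of them. I then pressed the lever to about half travel (judged from pad height and force), held it over 3 s and handed in at 25.6 s still pressing with about 8 N. No verdict came back, and the last look before hand-in re-found only the round tube; the square one was last seen seated just before the press.

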